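# Clear the tweezer block and lock the tablet shell in the screen separator

### The arm

A 7-joint arm with a two-finger parallel gripper is mounted at the origin on the work surface. World frame = base frame: x ahead of the robot, y to its left, z up, the work surface at z = 0. Lengths are in m, angles in rad, forces in N, time in s.
With the tool pointing down it reaches from about 0.425 to 0.925 m from the base axis. Payload 6.8 kg.
Tool frame: the origin (TCP) lies at the very end of the fingers, on their centre line; the grasp point (between the pads) lies bot.grip_depth behind it (bot.grip_depth is the distance from the TCP to the grasp point, in m); z points along the fingers, y is the line along which they close (so a half turn about z gives the same grasp; the last joint's range is limited). The gripper opens to 85 mm and grips with 20 to 120 N. Pads are 22 mm wide; open, the fingers measure 114 mm over their backs; the gripper's body (76 mm by 85 mm) begins 54 mm behind the grasp point. The pads swing forward as they close: fully open they stand 13 mm farther back than shut.
Start: joints at [0.998, 0.477, 0.022, 1.555, -0.011, 1.109, -0.083], TCP at [0.303, -0.603, 0.231] pointing down, gripper open.
Joint ranges: [-2.96, 2.96], [-0.34, 2.1], [-1.41, 1.46], [0.24, 2.44], [-1.37, 4.51], [0.17, 1.92], [-2.96, 2.96]. Speed limits (rad/s): [2.39, 2.39, 3.14, 3.14, 3.14, 3.14, 3.14].

### API

Orientations are given as a unit quaternion [w, x, y, z].
In Python, from station import bot gives the robot as it stands.
- The arm moves only by the tool send_rows, never from a script. Its arguments are lists of equal length, an entry for each row: "slide": the shift along the tool's x, y, z in mm, a list of three; "roll": the turn about the tool's z in degrees; "claw": the opening, from 0 (shut) to 1 (fully open). A call has exactly 8 rows; each row is the pose to reach, as a shift and turn from the pose commanded when the call began, along the tool's axes at that moment; what a row does not reach only later rows make up. A row lasts 1/12 s, in which the tool goes at most 41.7 mm and 7.16 degrees, less where a joint would pass 70% of its speed; a pose out of reach is approached as far as the arm can. A call with a gripper value outside its range is refused whole. The fingers move at their own pace and stop on an object; "force" is the grip in N (left out, the last holds). Time passes only in rows, so rows that repeat a pose let the fingers close, or fill a call up. It gives the time, the measured TCP pose, the force, the opening and the grip force at its end, in the units of the state.
- bot.get_obs(): the state, without advancing time (a new reading comes with each control period).
- bot.read_camera(name): name is "side" or "top"; returns the picture (400x640x3 uint8, red, green, blue); there is no depth.
- bot.camera_model(name): a dict with "camera_matrix" (3x3 intrinsics, pixels), "camera_from_world" (4x4, takes a point from world to camera coordinates). Camera axes: x right, y down, z forward; pixel columns grow to the right and rows downward; lengths in m; the calibration is good to about 2 mm. A picture is of the moment at which its call begins. camera_model takes no time and is no camera call.
- bot.hand_in(): hands the job in; it is judged then, once.
The state is a dict: "t": time; "q": joint angles; "joint_vel": joint speeds; "joint_torque": joint torques, N m; "eef_pos": TCP position; "tool_rot": TCP orientation; "contact_force": force on the tool from outside, world axes, zero at the start; "torque": the same for the moment, N m; "gripper_width": opening from 0.0 (shut) to 1.0 (fully open); "grasp_force": force on a finger pad.
Only numpy, scipy, OpenCV 4.12 (cv2) and the standard library are available. Lean on these libraries where they do the work, as an engineer would, in place of code of your own. Each camera call takes 0.05 s, during which the arm holds its last target. There are 200 camera calls.

### The job

Someone left the heavy brass tweezer block on the tablet shell, partly under the raised clamp rail of the screen separator: draw it out and set it down gently, right way up, on the flat rubber mat. Then turn the crank to bring the clamp rail down until you feel it press firmly on the shell, but do not force it, and after that turn the turnbutton fully across the end of the rail to secure it. Leave the shell in its bed and the other things on the bench where they are.

Things in the scene. Friction and masses are not known exactly. Their poses are not given: they have to be found in the camera images.
- separator: Fixed white screen separator, about a quarter turn round: its x axis points roughly to the robot's left, its y back to the robot. Origin: base underside. Base x -175..145, y -85..85, 25 mm high; shell bed x -160..40, strips 33 mm above the bench. Hinge cheeks at x 110, y +-60, tops at 87 mm. Turnbutton pedestal 44 x 52, 53 mm high, at x -20, y -111. Crank at the +y end.
- tablet_shell: Matte grey tablet shell, loose in the separator's bed: slab 200 mm (its x) x 120 mm (its y) x 10 mm thick. Origin: centre of its underside, 25 mm above the bench; its top is 35 mm above the bench.
- brass_block: Brass tweezer block (0.6 to 0.95 kg), 120 mm (its x) x 40 mm (its y) x 28 mm high, dark slots on top. Origin: centre of its underside. Starts flat on the shell, its x roughly along the separator's x, the +x part beneath the raised rail, which leaves no room for a gripper over its middle; the -x end sticks out by about 60 to 80 mm.
- rubber_mat: Flat black rubber mat fixed on the bench, 180 mm (its x) x 120 mm (its y) x 4 mm thick, on the left or right of the separator (a metal tray of the same outline with an 18 mm high rim is on the other side; the white panel at the far edge is not it). Origin: centre of its underside.
- crank (a joint): Angle of the crank shaft, to which the clamp rail is fixed (rad): 0 = rail just resting on the shell, grows as the rail lifts; the stop is at 0.62. Stiff: it stays about where it is left (about 6 N at the handle to turn).
- crank_grip (a point): Middle of the crank's black round handle, 16 mm diameter, 58 mm long, along the separator's y axis (y +92 to +150 mm), 90 mm from the hinge axis. The crank arm leans 0.3 rad from upright towards the separator's -x at crank = 0 and turns towards +x as crank grows: lowering the rail moves the handle to the separator's -x, 155 to 160 mm above the bench.
- crank_hinge (a point): Point on the axis of the crank shaft, at the separator's y = 0, 70 mm above the bench.
- clamp_rail (a point): Aluminium clamp rail, 24 mm wide, 166 mm long along the separator's y axis, 18 mm high with a rubber strip below, carried by two side arms 130 mm to the -x side of the hinge axis. This point: centre of its underside.
- turnbutton (a joint): Angle of the turnbutton (rad): 0 = its bar points along the separator's +y, across the end of the lowered rail (stop); grows counter-clockwise from above as it opens; about 1.57 = bar points to the separator's -x.
- turnbutton_pivot (a point): Turnbutton's upright pivot, at the separator's x -20, y -120 mm; this point is on the underside of the bar, 58 mm above the bench. Bar 85 mm long, 20 mm wide, 10 mm thick.
- thumb_peg (a point): Point on the axis of the turnbutton's upright thumb peg, 14 mm diameter, 55 mm from the pivot; the peg stands from 68 to 108 mm above the bench and this point is at 88 mm.
- opening_wedge: Bystander: blue opening wedge lying flat, 120 mm long, 14 mm high. Origin: near its middle, underside.
- nylon_roller: Bystander: white nylon roller standing on end, 44 mm diameter, 105 mm high. Origin: underside.
- screw_jar: Bystander: glass screw jar, 60 mm diameter, 85 mm high. Origin: underside.
- screwdriver: Bystander: black screwdriver lying flat, 170 mm long.

How it is judged:
By the outcome, as a careful person would: the job done as asked, in the order asked, and still so for the second after the job is handed in, with the robot touching nothing.
It also fails if it takes over 72 s, if anything falls off the work surface, if the arm or the gripper's body presses on something with over 40 N, if the wrist force passes 120 N, or if a joint passes its speed limit or range.

## Working session

There is one attempt and no reset: what is moved stays moved. The work goes in short steps, Python scripts to look and compute and a tool call to move; the robot and the scene stay as the last step left them, time stands still between calls to the robot, and variables do not carry over. Pictures are saved under pics/ and viewed, at most 10 in all, crops included, and the job is handed in when it is done.

Besides the shell and the picture viewer there is one more tool, called as a command line: name --pt "numbers of a row" for each row, then --argument value for the rest. send_rows: Moves the arm, as the interface text tells. Its arguments: {"type":"object","properties":{"slide":{"type":"array","items":{"type":"array","items":{"type":"number"}}},"roll":{"type":"array","items":{"type":"number"}},"claw":{"type":"array","items":{"type":"number"}},"force":{"type":"number"}},"required":["slide","roll","claw"]}

```bash
ls; mkdir -p pics; python3 - <<'E'
from station import bot
import cv2,numpy as np
for n in("side","top"):
    im=bot.read_camera(n);cv2.imwrite(f"pics/{n}0.png",im[:,:,::-1])
    m=bot.camera_model(n);print(n,np.round(m["camera_matrix"],1).tolist(),np.round(m["camera_from_world"],4).tolist())
o=bot.get_obs();print({k:np.round(v,3).tolist() for k,v in o.items()},bot.grip_depth)
E
```

```text
pics
side [[439.8, 0.0, 318.0], [0.0, 439.8, 205.4], [0.0, 0.0, 1.0]] [[-0.9567, -0.291, -0.0096, 0.5081], [-0.2063, 0.7009, -0.6828, 0.1993], [0.2055, -0.6512, -0.7306, 1.0024], [0.0, 0.0, 0.0, 1.0]]
top [[384.0, 0.0, 319.8], [0.0, 384.0, 197.3], [0.0, 0.0, 1.0]] [[-0.127, -0.9919, -0.0022, 0.0544], [-0.9696, 0.1246, -0.2104, 0.5667], [0.209, -0.0245, -0.9776, 1.1866], [0.0, 0.0, 0.0, 1.0]]
{'t': 0.1, 'q': [0.998, 0.478, 0.022, 1.556, -0.012, 1.109, -0.083], 'joint_vel': [-0.002, -0.0, 0.002, -0.002, -0.001, -0.001, 0.0], 'joint_torque': [0.004, -59.776, 1.613, -28.196, 0.013, 0.005, -0.0], 'eef_pos': [0.302, -0.603, 0.23], 'tool_rot': [-0.001, 0.973, 0.23, -0.0], 'contact_force': [0.203, -0.252, 0.312], 'torque': [0.039, 0.013, 0.047], 'grasp_force': 0.0, 'gripper_width': 0.999} 0.0187
```

View pics/top0.png

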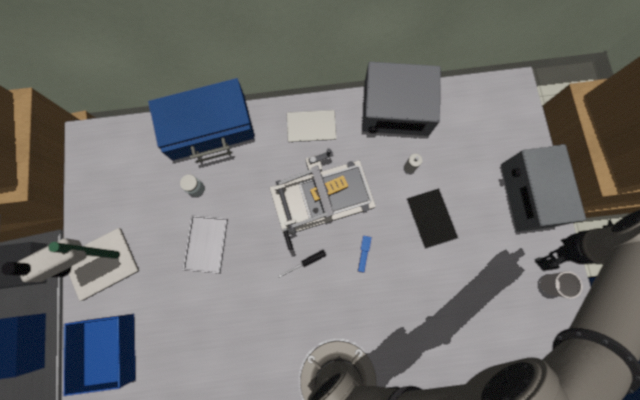

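View pics/side0.png

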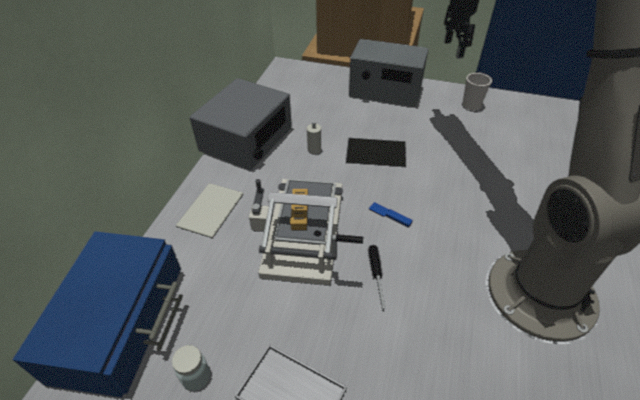

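The top picture shows the separator around (322,195), crank handle (289,242), turnbutton (320,157), brass block (330,188) and mat (432,217). In the side picture the block is at (299,208), the crank at (350,239) and the mat at (376,152). I'll enlarge both around the separator.

```bash
python3 - <<'E'
import cv2
a=cv2.imread("pics/top0.png")[145:265,265:385];b=cv2.imread("pics/side0.png")[165:290,240:370]
cv2.imwrite("pics/tc.png",cv2.resize(a,(600,600),interpolation=cv2.INTER_CUBIC))
cv2.imwrite("pics/sc.png",cv2.resize(b,(624,600),interpolation=cv2.INTER_CUBIC))
E
```

```text
(no output)
```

View pics/tc.png

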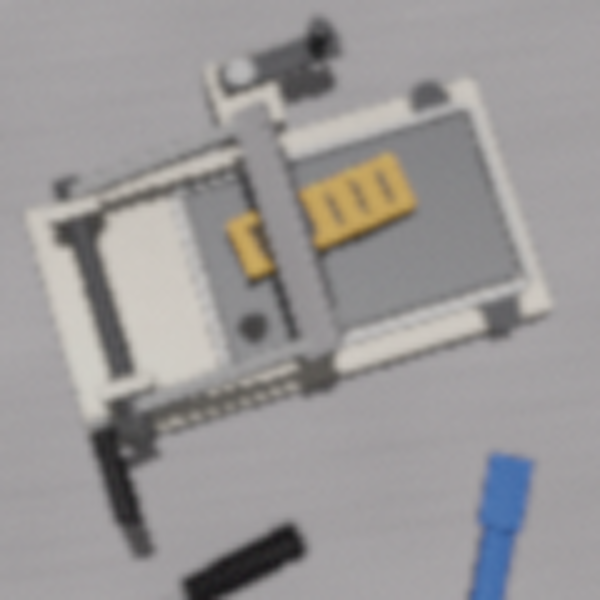

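View pics/sc.png

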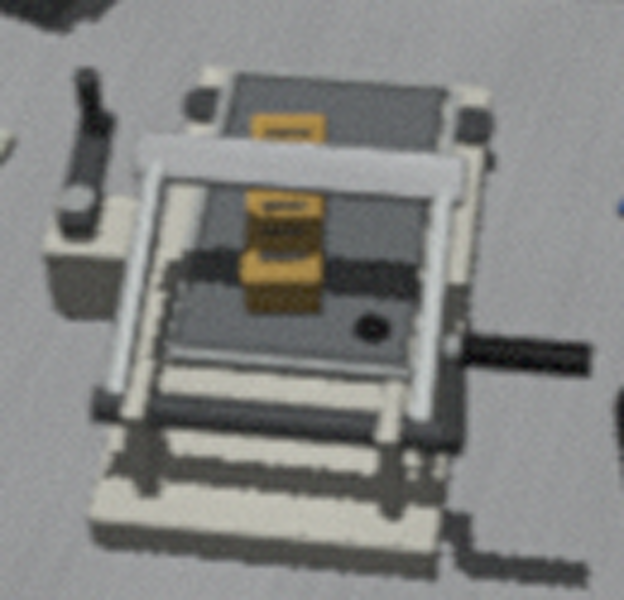

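The crops show the base corners at about (30,210), (475,85), (548,308), (90,425) in the top crop, the block's free end at right (390–415,155–215), and the turnbutton bar pointing to −x from pivot (240,72) to peg (322,40).

```bash
cat > h.py <<'E'
import numpy as np,cv2
from station import bot
def ray(n,px,z):
    m=bot.camera_model(n);K=np.array(m["camera_matrix"]);T=np.array(m["camera_from_world"])
    R=T[:3,:3];c=-R.T@T[:3,3];d=R.T@np.linalg.solve(K,[px[0],px[1],1.]);return c+d*(z-c[2])/d[2]
def proj(n,P):
    m=bot.camera_model(n);K=np.array(m["camera_matrix"]);T=np.array(m["camera_from_world"])
    p=K@(T[:3,:3]@np.array(P)+T[:3,3]);return p[:2]/p[2]
def tri(pa,pb):
    # top pixel pa, side pixel pb
    A=[];b=[]
    for n,p in(("top",pa),("side",pb)):
        m=bot.camera_model(n);P=np.array(m["camera_matrix"])@np.array(m["camera_from_world"])[:3]
        for i in(0,1):
            r=p[i]*P[2]-P[i];A.append(r[:3]);b.append(-r[3])
    return np.linalg.lstsq(np.array(A),np.array(b),rcond=None)[0]
E
python3 - <<'E'
from h import *
tc=lambda p:(265+(p[0]+.5)/5-.5,145+(p[1]+.5)/5-.5)
sc=lambda p:(240+(p[0]+.5)/4.8-.5,165+(p[1]+.5)/4.8-.5)
loc=np.array([[145,-85],[-175,-85],[-175,85],[145,85]])/1000
px=[tc(p) for p in[(30,210),(475,85),(548,308),(88,427)]]
W=np.array([ray("top",p,.025)[:2] for p in px])
lc=loc.mean(0);wc=W.mean(0)
H=(loc-lc).T@(W-wc);th=np.arctan2(H[0,1]-H[1,0],H[0,0]+H[1,1])
R=np.array([[np.cos(th),-np.sin(th)],[np.sin(th),np.cos(th)]]);o=wc-R@lc
print("sep",o.round(4),th,"res",((loc@R.T+o-W)*1000).round(1).tolist())
L=lambda p:((np.array(p)[:2]-o)@R*1000).round(1)
print("peg top z108 top,side",[ray(n,p,.108).round(4) for n,p in(("top",tc((322,35))),("side",sc((87,76))))],"tri",tri(tc((322,35)),sc((87,76))))
print("peg pred",[ (R@([-.02-.055*np.sin(a),-.12+.055*np.cos(a)])+o).round(3) for a in(1.57,)],
 "pivot pred",(R@[-.02,-.12]+o).round(4), "pivot meas",ray("top",tc((240,72)),.07).round(4),ray("side",sc((80,198)),.07))
P=tri(tc((105,432)),sc((470,352)));Q=tri(tc((142,545)),sc((590,360)))
print("crank handle ends",P,L(P),Q,L(Q))
for n in("top","side"):
    im=cv2.imread(f"pics/{n}0.png");hsv=cv2.cvtColor(im,cv2.COLOR_BGR2HSV)
    m=cv2.inRange(hsv,(10,100,80),(30,255,255));
    roi=np.zeros_like(m); roi[160:250,265:385]=1; m*=roi
    ys,xs=np.nonzero(m);pts=np.c_[xs,ys].astype(np.float32)
    if n=="top":
        w=np.array([ray(n,p,.063)[:2] for p in pts]); r=cv2.minAreaRect((w*1000).astype(np.float32));print("block",r,len(w));print("corners",cv2.boxPoints(r).round(1).tolist(),[L(p/1000) for p in cv2.boxPoints(r)])
    k=cv2.inRange(hsv,(0,0,0),(180,255,45)).copy();roi=np.zeros_like(k)
    if n=="top":roi[185:252,400:462]=1
    else:roi[130:170,340:412]=1
    ys,xs=np.nonzero(k*roi);w=np.array([ray(n,p,.004)[:2] for p in np.c_[xs,ys]]);r=cv2.minAreaRect((w*1000).astype(np.float32));print("mat",r)
for nm,a,b,z in(("roller",(416,157),None,.105),("wedge",(364,254),None,.014)):print(nm,ray("top",a,z))
E
```

```text
sep [ 0.5788 -0.0116] 1.7151628163221966 res [[7.9, 3.6], [5.4, -3.3], [-3.7, -2.6], [-9.6, 2.3]]
peg top z108 top,side [array([ 0.7036, -0.065 ,  0.108 ]), array([ 0.7072, -0.0606,  0.108 ])] tri [ 0.70764924 -0.0649357   0.10322332]
peg pred [array([ 0.708, -0.069])] pivot pred [ 0.7005 -0.0141] pivot meas [ 0.6979 -0.0106  0.07  ] [ 0.69484955 -0.00991194  0.07      ]
crank handle ends [0.45905906 0.09691073 0.15338953] [124.6 102.9] [0.40080476 0.08362167 0.14975164] [119.8 162.5]
block ((596.0568237304688, -51.0880012512207), (41.81645202636719, 118.85042572021484), 16.776212692260742) 311
corners [[558.9000244140625, -0.20000000298023224], [593.2000122070312, -114.0], [633.2000122070312, -101.9000015258789], [598.9000244140625, 11.800000190734863]] [array([14.1, 18.1]), array([-103.5,    0.5]), array([-97.3, -40.8]), array([ 20.3, -23.2])]
mat ((464.371337890625, -382.91827392578125), (169.51171875, 109.35437774658203), 10.041601181030273)Traceback (most recent call last):
  File "<stdin>", line 27, in <module>
  File "h.py", line 4, in ray
    m=bot.camera_model(n);K=np.array(m["camera_matrix"]);T=np.array(m["camera_from_world"])
ValueError: time passes only in moves, steps and waits
```

```bash
python3 - <<'E'
import re
s=open('h.py').read()
s=s.replace("from station import bot\n","from station import bot\nimport functools\n_cm=functools.lru_cache(None)(lambda n:bot.camera_model(n))\n").replace("m=bot.camera_model(n)","m=_cm(n)")
open('h.py','w').write(s)
E
cat > ov.py <<'E'
from h import *
def chk(o,th,crank,tb,out,src="0"):
    R=np.array([[np.cos(th),-np.sin(th)],[np.sin(th),np.cos(th)]])
    W=lambda x,y,z:[*(R@np.array([x,y])/1000+o),z/1000]
    a=crank-.3;hx=110+90*np.sin(a);hz=70+90*np.cos(a)
    pts=[]
    L=[([(145,-85,25),(-175,-85,25),(-175,85,25),(145,85,25),(145,-85,25)],(0,255,0)),
       ([(-42,-137,53),(2,-137,53),(2,-85,53),(-42,-85,53),(-42,-137,53)],(255,0,255)),
       ([(hx,92,hz),(hx,150,hz)],(0,0,255)),
       ([(-20,-120,68),(-20-55*np.sin(tb),-120+55*np.cos(tb),68),(-20-55*np.sin(tb),-120+55*np.cos(tb),108)],(255,255,0))]
    r=130;zr=70+r*np.sin(crank)-34*np.cos(crank);xr=110-r*np.cos(crank)
    L.append(([(xr-12,-83,zr+18),(xr-12,83,zr+18),(xr+12,83,zr+18),(xr+12,-83,zr+18),(xr-12,-83,zr+18)],(0,255,255)))
    ims=[]
    for n,(x0,y0) in(("top",(265,145)),("side",(240,165))):
        im=cv2.imread(f"pics/{n}{src}.png")[y0:y0+125,x0:x0+130];im=cv2.resize(im,None,fx=4,fy=4,interpolation=cv2.INTER_CUBIC)
        for l,c in L:
            p=np.array([(proj(n,W(*q))-[x0,y0]+.5)*4-.5 for q in l]);cv2.polylines(im,[p.round().astype(int)],False,c,1)
        ims.append(im[:, :400] if 0 else im)
    v=np.hstack(ims);cv2.imwrite(out,cv2.resize(v,(800,int(v.shape[0]*800/v.shape[1])),interpolation=cv2.INTER_AREA))
E
python3 - <<'E'
from ov import *
chk(np.array([.573,-.010]),1.715-2*np.pi*0,.45,1.57,"pics/ov0.png")
im=cv2.imread("pics/top0.png");hsv=cv2.cvtColor(im,cv2.COLOR_BGR2HSV)
for nm,a,z in(("roller",(416,157),.105),("wedge top",(366,237),.014),("wedge bot",(362,271),.014),("handle",(289,242),.157)):print(nm,ray("top",a,z).round(3))
k=cv2.inRange(hsv,(0,0,0),(180,255,60));roi=k*0;roi[182:255,400:464]=1
ys,xs=np.nonzero(k*roi);w=np.array([ray("top",p,.004)[:2] for p in np.c_[xs,ys]]);print("mat",cv2.minAreaRect((w*1000).astype(np.float32)))
E
```

```text
roller [ 0.651 -0.339  0.105]
wedge top [ 0.427 -0.153  0.014]
wedge bot [ 0.32  -0.124  0.014]
handle [0.428 0.09  0.157]
mat ((464.27337646484375, -383.1009216308594), (172.1239013671875, 112.32225036621094), 10.227029800415039)
```

View pics/ov0.png

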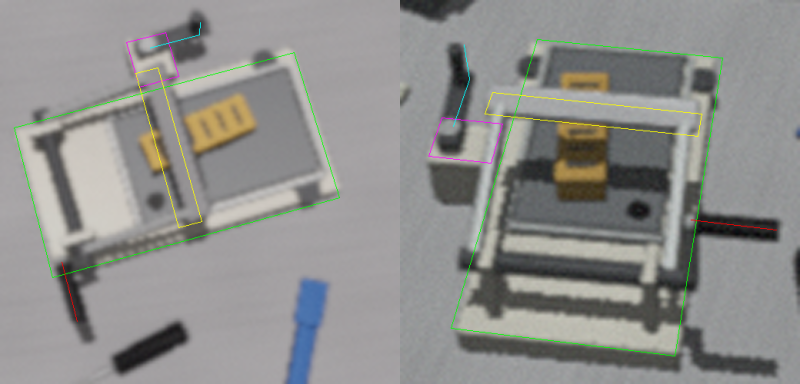

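The overlay agrees with the separator to about 3 mm: the base outline and handle coincide, and the turnbutton is at about 1.7 rad. Next I compute the first moves.

```bash
cat >> h.py <<'E'
O=np.array([.572,-.009]);TH=1.715
S=lambda x,y:np.array([-np.sin(TH)*y/1000+np.cos(TH)*x/1000,np.cos(TH)*y/1000+np.sin(TH)*x/1000])+O
def rel(p,ang=None):
    "slide mm, roll deg to TCP p with tool x at world angle ang"
    from scipy.spatial.transform import Rotation as Ro
    o=bot.get_obs();w=o["tool_rot"];R=Ro.from_quat([*w[1:],w[0]]).as_matrix()
    a=np.arctan2(R[1,0],R[0,0]);s=R.T@(np.array(p)-o["eef_pos"])*1000
    r=0 if ang is None else -np.degrees((ang-a+np.pi)%(2*np.pi)-np.pi)
    print("at",np.round(o["eef_pos"],4),"ang %.3f"%a,"-> slide",s.round(1),"roll %.1f"%r,"f",np.round(o["contact_force"],1),"t",o["t"],"q6 %.2f"%o["q"][6],"w %.2f"%o["gripper_width"])
E
python3 - <<'E'
from h import *
c=np.array([.596,-.051]);u=np.array([np.cos(1.862),np.sin(1.862)])
g=c-47*u/1000;print(g);rel([*g,.2],1.862)
E
```

```text
[ 0.60949396 -0.09602125]
at [ 0.3023 -0.6029  0.2304] ang 0.465 -> slide [ 501.8 -315.4   30.9] roll -80.1 f [ 0.2 -0.3  0.3] t 0.1 q6 -0.08 w 1.00
```

send_rows --pt "30 -19 0" --pt "65 -41 0" --pt "100 -63 0" --pt "135 -85 0" --pt "170 -107 0" --pt "205 -129 0" --pt "240 -151 0" --pt "270 -170 0" --roll '[-5,-11,-17,-23,-29,-35,-41,-47]' --claw '[1,1,1,1,1,1,1,1]'

```text
t: 0.77
eef_pos: [0.4688, -0.3274, 0.2312]
tool_rot: [-0.0, 0.799, 0.602, 0.0]
contact_force: [1.0, 0.2, 0.2]
gripper_width: 0.999
grasp_force: 0.0
```

```bash
python3 -c "
from h import *
rel([.6095,-.096,.2],1.862)"
```

```text
at [ 0.4688 -0.3274  0.2312] ang 1.292 -> slide [261.1  71.6  31.3] roll -32.7 f [1.  0.2 0.2] t 0.7667 q6 0.14 w 1.00
```

send_rows --pt "38 10 3" --pt "76 20 8" --pt "112 30 12" --pt "148 40 17" --pt "184 50 22" --pt "220 60 27" --pt "248 68 31" --pt "261 72 31" --roll '[-5,-10,-15,-20,-25,-30,-33,-33]' --claw '[1,1,1,1,1,1,1,1]'

```text
t: 1.43
eef_pos: [0.6114, -0.0949, 0.1992]
tool_rot: [-0.001, 0.594, 0.804, 0.001]
contact_force: [-0.6, 0.4, 0.1]
gripper_width: 1.001
grasp_force: 0.0
```

```bash
python3 - <<'E'
from h import *
rel([.6095,-.096,.041],1.862)
im=bot.read_camera("side")[:,:,::-1];cv2.imwrite("pics/side1.png",im);cv2.imwrite("pics/sc1.png",cv2.resize(im[60:290,220:400],None,fx=2.6,fy=2.6,interpolation=cv2.INTER_CUBIC))
E
```

```text
at [ 0.6114 -0.0949  0.1992] ang 1.869 -> slide [ -1.   -2.1 158.2] roll 0.4 f [-0.6  0.4  0.1] t 1.4333 q6 0.17 w 1.00
```

View pics/sc1.png

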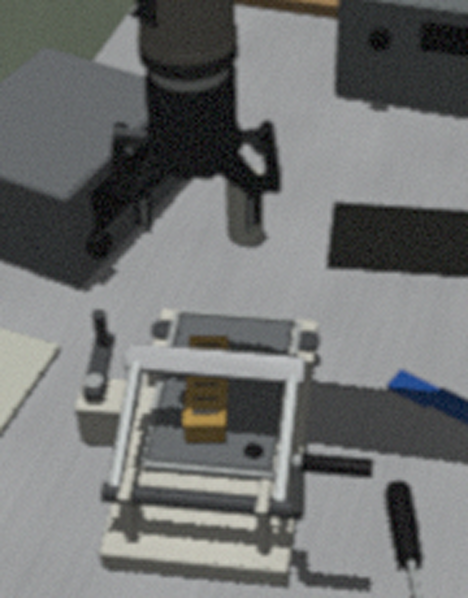

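The gripper hovers above the block's free end with fingers either side of it (crop (145,210) and (265,185)); the block at (207,400) hasn't moved. I'll descend now.

send_rows --pt "-1 -2 25" --pt "-2 -2 55" --pt "-2 -2 85" --pt "-2 -2 110" --pt "-2 -2 130" --pt "-2 -2 145" --pt "-2 -2 155" --pt "-2 -2 158" --roll '[0,0,0,0,0,0,0,0]' --claw '[1,1,1,1,1,1,1,1]'

```text
t: 2.15
eef_pos: [0.6075, -0.104, 0.0405]
tool_rot: [-0.001, 0.598, 0.801, -0.001]
contact_force: [0.5, -0.1, 0.4]
gripper_width: 0.997
grasp_force: 0.0
```

send_rows --pt "0 0 0" --pt "0 0 0" --pt "0 0 0" --pt "0 0 0" --pt "0 0 0" --pt "0 0 0" --pt "0 0 0" --pt "0 0 0" --roll '[0,0,0,0,0,0,0,0]' --claw '[0.75,0.65,0.55,0.45,0.4,0.35,0.3,0.3]' --force 50

```text
t: 2.82
eef_pos: [0.6106, -0.1029, 0.044]
tool_rot: [0.001, 0.597, 0.802, 0.001]
contact_force: [-0.0, -0.3, 6.8]
gripper_width: 0.455
grasp_force: 51.4
```

send_rows --pt "0 0 -2" --pt "-4 0 -3" --pt "-12 0 -3" --pt "-22 0 -3" --pt "-33 0 -3" --pt "-45 0 -3" --pt "-56 0 -3" --pt "-62 0 -3" --roll '[0,0,0,0,0,0,0,0]' --claw '[0.3,0.3,0.3,0.3,0.3,0.3,0.3,0.3]'

```text
t: 3.48
eef_pos: [0.627, -0.1656, 0.045]
tool_rot: [0.0, 0.599, 0.801, -0.001]
contact_force: [-0.6, 0.3, -5.6]
gripper_width: 0.452
grasp_force: 50.9
```

```bash
python3 - <<'E'
from h import *
rel([.6095,-.096,.041])
im=bot.read_camera("side")[:,:,::-1];cv2.imwrite("pics/side2.png",im);cv2.imwrite("pics/sc2.png",cv2.resize(im[150:290,230:370],None,fx=4,fy=4,interpolation=cv2.INTER_CUBIC))
E
```

```text
at [ 0.627  -0.1656  0.045 ] ang 1.858 -> slide [71.7  3.   3.9] roll 0.0 f [-0.6  0.3 -5.6] t 3.4833 q6 0.19 w 0.45
```

View pics/sc2.png

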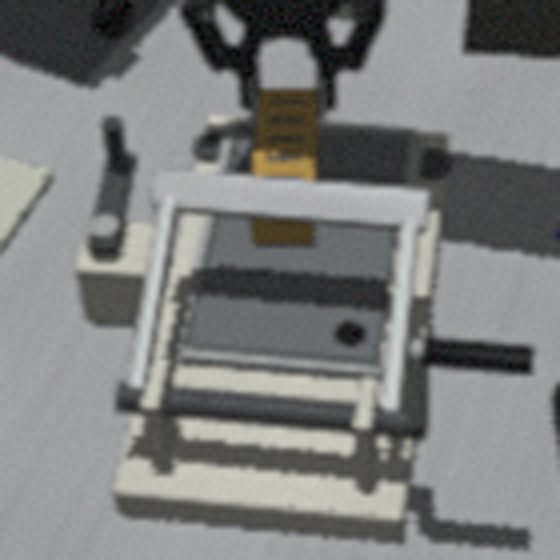

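The block is drawn out (crop (285,150)), clear of the rail on its −x side, with the rest of the bench unchanged. I set it down, open slightly, shift to its middle and regrip.

send_rows --pt "0 0 1" --pt "0 0 2" --pt "0 0 2" --pt "0 0 2" --pt "0 0 2" --pt "0 0 2" --pt "0 0 2" --pt "0 0 1" --roll '[0,0,0,0,0,0,0,0]' --claw '[0.3,0.3,0.4,0.5,0.55,0.6,0.65,0.68]'

```text
t: 4.2
eef_pos: [0.6268, -0.1614, 0.0443]
tool_rot: [-0.0, 0.597, 0.802, 0.0]
contact_force: [-0.9, -0.1, 0.2]
gripper_width: 0.675
grasp_force: 0.0
```

send_rows --pt "0 0 -2" --pt "5 0 -3" --pt "15 0 -3" --pt "27 0 -3" --pt "39 0 -3" --pt "49 0 -2" --pt "54 0 -1" --pt "54 0 0" --roll '[0,0,0,0,0,0,0,0]' --claw '[0.7,0.7,0.7,0.7,0.7,0.7,0.7,0.7]'

```text
t: 4.87
eef_pos: [0.6109, -0.1079, 0.0443]
tool_rot: [-0.0, 0.596, 0.803, 0.0]
contact_force: [-0.6, 0.1, -0.2]
gripper_width: 0.704
grasp_force: 0.0
```

```bash
python3 - <<'E'
from h import *
rel([.6124,-.1137,.044])
im=bot.read_camera("side")[:,:,::-1];cv2.imwrite("pics/side3.png",im)
hsv=cv2.cvtColor(im,cv2.COLOR_BGR2HSV)
m=cv2.inRange(hsv,(10,90,60),(30,255,255));m[:160]=0;m[240:]=0;m[:,:280]=0;m[:,330:]=0
ys,xs=np.nonzero(m);print(xs.min(),xs.max(),ys.min(),ys.max())
for p in((np.mean(xs[ys>=ys.max()-1]),ys.max()),):print("+x end bottom",ray("side",p,.035))
E
```

```text
at [ 0.6109 -0.1079  0.0443] ang 1.864 -> slide [-6.  -0.3  0.3] roll 0.0 f [-0.6  0.1 -0.2] t 4.8667 q6 0.10 w 0.70
292 308 175 211
+x end bottom [ 0.5962134  -0.05405714  0.035     ]
```

send_rows --pt "-4 0 0" --pt "-4 0 0" --pt "-4 0 0" --pt "-4 0 0" --pt "-4 0 0" --pt "-4 0 0" --pt "-4 0 0" --pt "-4 0 0" --roll '[0,0,0,0,0,0,0,0]' --claw '[0.6,0.5,0.45,0.4,0.35,0.3,0.3,0.3]' --force 90

```text
t: 5.58
eef_pos: [0.6134, -0.1159, 0.045]
tool_rot: [0.001, 0.598, 0.802, -0.0]
contact_force: [1.8, -5.3, 4.9]
gripper_width: 0.446
grasp_force: 91.6
```

send_rows --pt "0 0 -2" --pt "0 0 -6" --pt "0 0 -14" --pt "0 0 -28" --pt "0 0 -45" --pt "0 0 -62" --pt "0 0 -75" --pt "0 0 -80" --roll '[0,0,0,0,0,0,0,0]' --claw '[0.3,0.3,0.3,0.3,0.3,0.3,0.3,0.3]'

```text
t: 6.25
eef_pos: [0.6136, -0.114, 0.1272]
tool_rot: [0.001, 0.597, 0.802, 0.001]
contact_force: [0.6, -0.8, -6.8]
gripper_width: 0.444
grasp_force: 91.6
```

```bash
python3 - <<'E'
from h import *
for a in(.178,.178+np.pi):rel([.464,-.383,.124],a)
E
```

```text
at [ 0.6136 -0.114   0.1272] ang 1.861 -> slide [-214.9 -220.5    2.8] roll 96.5 f [ 0.6 -0.8 -6.8] t 6.25 q6 0.15 w 0.44
at [ 0.6136 -0.114   0.1272] ang 1.861 -> slide [-214.9 -220.5    2.8] roll -83.5 f [ 0.6 -0.8 -6.8] t 6.25 q6 0.15 w 0.44
```

send_rows --pt "-6 -6 -4" --pt "-20 -20 -10" --pt "-35 -36 -12" --pt "-52 -53 -12" --pt "-69 -71 -12" --pt "-86 -88 -12" --pt "-103 -106 -12" --pt "-120 -123 -12" --roll '[4,10,17,24,31,38,45,52]' --claw '[0.3,0.3,0.3,0.3,0.3,0.3,0.3,0.3]'

```text
t: 6.92
eef_pos: [0.5277, -0.2649, 0.1361]
tool_rot: [-0.001, 0.89, 0.456, -0.0]
contact_force: [-0.3, -0.5, -7.2]
gripper_width: 0.445
grasp_force: 91.4
```

```bash
python3 - <<'E'
from h import *
rel([.464,-.383,.124],.178)
E
```

```text
at [ 0.5277 -0.2649  0.1361] ang 0.948 -> slide [-133.    17.2   12.1] roll 44.1 f [-0.3 -0.5 -7.2] t 6.9167 q6 -0.36 w 0.45
```

send_rows --pt "-18 2 0" --pt "-37 5 0" --pt "-57 8 2" --pt "-77 11 4" --pt "-97 13 7" --pt "-115 15 10" --pt "-128 17 12" --pt "-133 17 12" --roll '[6,12,18,25,32,38,43,44]' --claw '[0.3,0.3,0.3,0.3,0.3,0.3,0.3,0.3]'

```text
t: 7.58
eef_pos: [0.4637, -0.3846, 0.1236]
tool_rot: [0.0, 0.996, 0.09, -0.001]
contact_force: [-0.4, -1.0, -7.7]
gripper_width: 0.445
grasp_force: 91.4
```

```bash
python3 - <<'E'
from h import *
rel([.464,-.383,.0165],.178)
E
```

```text
at [ 0.4637 -0.3846  0.1236] ang 0.179 -> slide [  0.8  -1.5 107.1] roll 0.1 f [-0.4 -1.  -7.7] t 7.5833 q6 -0.79 w 0.44
```

send_rows --pt "0 0 10" --pt "0 0 28" --pt "0 0 48" --pt "0 0 66" --pt "0 0 82" --pt "0 0 93" --pt "0 0 100" --pt "0 0 103" --roll '[0,0,0,0,0,0,0,0]' --claw '[0.3,0.3,0.3,0.3,0.3,0.3,0.3,0.3]'

```text
t: 8.25
eef_pos: [0.466, -0.3814, 0.02]
tool_rot: [-0.001, 0.996, 0.094, -0.0]
contact_force: [0.2, 0.3, -6.9]
gripper_width: 0.444
grasp_force: 91.5
```

send_rows --pt "0 0 1" --pt "0 0 2" --pt "0 0 3" --pt "0 0 4" --pt "0 0 5" --pt "0 0 5" --pt "0 0 5" --pt "0 0 5" --roll '[0,0,0,0,0,0,0,0]' --claw '[0.3,0.3,0.3,0.3,0.3,0.3,0.3,0.3]'

```text
t: 8.92
eef_pos: [0.4659, -0.3828, 0.0164]
tool_rot: [0.0, 0.996, 0.093, 0.0]
contact_force: [-1.0, 0.3, -7.1]
gripper_width: 0.442
grasp_force: 91.5
```

Still carrying the full weight, so I go 1 mm at a time.

send_rows --pt "0 0 0.5" --pt "0 0 1" --pt "0 0 1.5" --pt "0 0 2" --pt "0 0 2" --pt "0 0 2" --pt "0 0 2" --pt "0 0 2" --roll '[0,0,0,0,0,0,0,0]' --claw '[0.3,0.3,0.3,0.3,0.3,0.3,0.3,0.3]'

```text
t: 9.58
eef_pos: [0.4658, -0.3828, 0.0143]
tool_rot: [0.0, 0.996, 0.093, 0.0]
contact_force: [-0.4, 0.1, -6.8]
gripper_width: 0.441
grasp_force: 91.5
```

send_rows --pt "0 0 0.5" --pt "0 0 1" --pt "0 0 1" --pt "0 0 1" --pt "0 0 1" --pt "0 0 1" --pt "0 0 1" --pt "0 0 1" --roll '[0,0,0,0,0,0,0,0]' --claw '[0.3,0.3,0.3,0.3,0.3,0.3,0.3,0.3]'

```text
t: 10.25
eef_pos: [0.466, -0.3828, 0.014]
tool_rot: [0.0, 0.996, 0.093, 0.0]
contact_force: [-3.0, 3.6, 6.3]
gripper_width: 0.443
grasp_force: 93.0
```

Contact is felt, so I release and rise.

send_rows --pt "0 0 -0.5" --pt "0 0 -0.5" --pt "0 0 -0.5" --pt "0 0 -0.5" --pt "0 0 -0.5" --pt "0 0 -0.5" --pt "0 0 -0.5" --pt "0 0 -0.5" --roll '[0,0,0,0,0,0,0,0]' --claw '[0.42,0.45,0.5,0.55,0.6,0.7,0.8,0.8]' --force 30

```text
t: 10.92
eef_pos: [0.466, -0.3829, 0.0139]
tool_rot: [0.0, 0.996, 0.093, 0.0]
contact_force: [0.1, 0.0, 0.9]
gripper_width: 0.8
grasp_force: 0.0
```

send_rows --pt "0 0 -5" --pt "0 0 -20" --pt "0 0 -45" --pt "0 0 -80" --pt "0 0 -120" --pt "0 0 -160" --pt "0 0 -195" --pt "0 0 -210" --roll '[0,0,0,0,0,0,0,0]' --claw '[0.8,0.8,0.8,0.8,0.6,0.3,0,0]'

```text
t: 11.58
eef_pos: [0.4676, -0.3842, 0.23]
tool_rot: [0.003, 0.996, 0.092, 0.003]
contact_force: [0.3, 0.2, -0.6]
gripper_width: 0.236
grasp_force: 0.0
```

```bash
python3 - <<'E'
from h import *
h=S(155,118)
rel([*h,.225],TH)
rel([*h,.225],TH+np.pi)
rel([*h,.225],TH-np.pi/2)
for n in("top","side"):cv2.imwrite(f"pics/{n}4.png",bot.read_camera(n)[:,:,::-1])
a=cv2.imread("pics/top4.png")[140:260,260:470];b=cv2.imread("pics/side4.png")[120:290,230:430]
cv2.imwrite("pics/m4.png",np.hstack([cv2.resize(a,(420,240)),cv2.resize(b,(380,323))[:240]]))
b=cv2.resize(b,(380,323));a=cv2.copyMakeBorder(cv2.resize(a,(420,240)),0,83,0,0,cv2.BORDER_CONSTANT);cv2.imwrite("pics/m4.png",np.hstack([a,b]))
E
```

```text
at [ 0.4676 -0.3842  0.23  ] ang 0.185 -> slide [  60.1 -509.3    2.4] roll -87.7 f [ 0.3  0.2 -0.6] t 11.5833 q6 -0.79 w 0.24
at [ 0.4676 -0.3842  0.23  ] ang 0.185 -> slide [  60.1 -509.3    2.4] roll 92.3 f [ 0.3  0.2 -0.6] t 11.5833 q6 -0.79 w 0.24
at [ 0.4676 -0.3842  0.23  ] ang 0.185 -> slide [  60.1 -509.3    2.4] roll 2.3 f [ 0.3  0.2 -0.6] t 11.5833 q6 -0.79 w 0.24
```

View pics/m4.png

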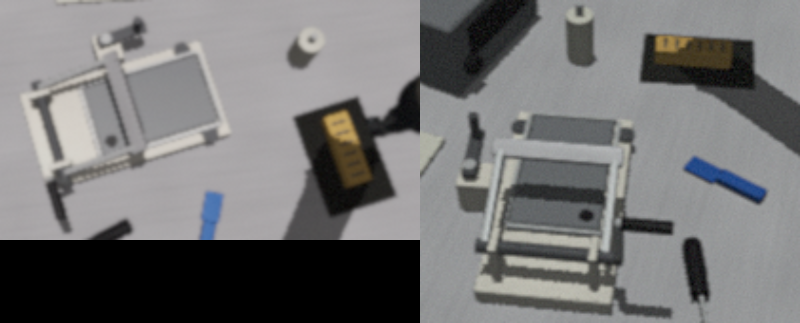

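The block sits flat in the middle of the mat, slots up (left (347,148)). The shell is still in its bed (left (175,100)), and the rail is still raised. Next is the crank.

```bash
python3 - <<'E'
from h import *
rel([*S(123,122),.21],TH-np.pi/2)
E
```

```text
at [ 0.4676 -0.3841  0.2284] ang 0.185 -> slide [  54.8 -477.5   16.1] roll 2.4 f [ 0.   0.6 -0.7] t 11.6833 q6 -0.79 w 0.06
```

send_rows --pt "2 -18 0" --pt "5 -45 0" --pt "9 -80 0" --pt "13 -115 0" --pt "17 -150 0" --pt "21 -185 0" --pt "25 -220 0" --pt "29 -255 0" --roll '[0,0,1,1,1,2,2,2]' --claw '[0.6,0.6,0.6,0.6,0.6,0.6,0.6,0.6]'

```text
t: 12.35
eef_pos: [0.446, -0.1251, 0.2229]
tool_rot: [-0.0, 0.997, 0.075, -0.001]
contact_force: [0.2, -0.4, 0.1]
gripper_width: 0.601
grasp_force: 0.0
```

send_rows --pt "4 -35 2" --pt "8 -70 4" --pt "12 -105 7" --pt "16 -140 10" --pt "20 -175 13" --pt "23 -202 15" --pt "26 -220 16" --pt "26 -222 16" --roll '[0,0,0,0,0,0,0,0]' --claw '[0.6,0.6,0.6,0.6,0.6,0.6,0.6,0.6]'

```text
t: 13.02
eef_pos: [0.4386, 0.1005, 0.2069]
tool_rot: [-0.001, 0.997, 0.078, -0.001]
contact_force: [0.1, -0.4, -0.3]
gripper_width: 0.595
grasp_force: 0.0
```

```bash
python3 - <<'E'
from h import *
rel([*S(123,122),.139],TH-np.pi/2)
im=bot.read_camera("side")[:,:,::-1];cv2.imwrite("pics/side5.png",im);cv2.imwrite("pics/c5.png",cv2.resize(im[120:300,270:430],None,fx=3.3,fy=3.3,interpolation=cv2.INTER_CUBIC))
E
```

```text
at [0.4386 0.1005 0.2069] ang 0.157 -> slide [-5.7  4.6 67.9] roll 0.7 f [ 0.1 -0.4 -0.3] t 13.0167 q6 -1.84 w 0.59
```

View pics/c5.png

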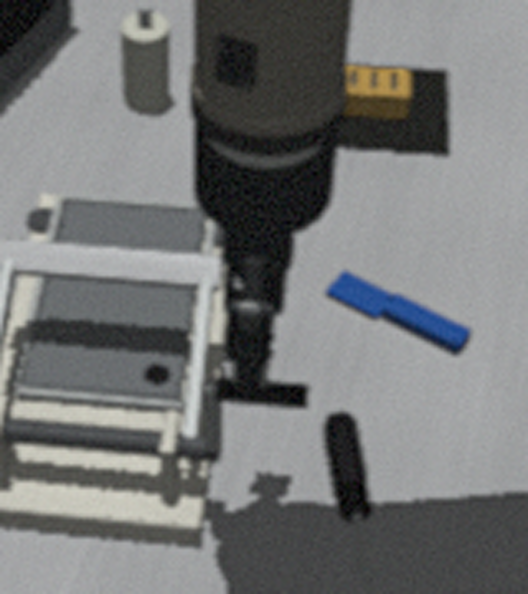

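The gripper is above the handle (crop (262,392)), with the front finger to its +x side. I'll lower it around the handle.

send_rows --pt "-3 3 5" --pt "-6 5 15" --pt "-6 5 25" --pt "-6 5 36" --pt "-6 5 47" --pt "-6 5 57" --pt "-6 5 64" --pt "-6 5 67" --roll '[0,0,0,0,0,0,0,0]' --claw '[0.6,0.6,0.6,0.6,0.6,0.6,0.6,0.6]'

```text
t: 13.73
eef_pos: [0.4338, 0.0898, 0.1394]
tool_rot: [0.0, 0.997, 0.075, -0.001]
contact_force: [0.4, -0.1, 0.5]
gripper_width: 0.6
grasp_force: 0.0
```

send_rows --pt "0 0 0" --pt "0 0 0" --pt "0 0 0" --pt "0 0 0" --pt "0 0 0" --pt "0 0 0" --pt "0 0 0" --pt "0 0 0" --roll '[0,0,0,0,0,0,0,0]' --claw '[0.5,0.4,0.35,0.3,0.3,0.3,0.3,0.3]' --force 20

```text
t: 14.4
eef_pos: [0.4346, 0.0908, 0.1409]
tool_rot: [-0.0, 0.997, 0.075, 0.0]
contact_force: [0.3, 0.5, -0.0]
gripper_width: 0.3
grasp_force: 0.0
```

send_rows --pt "0 3 0" --pt "0 7 0" --pt "0 11 0" --pt "0 15 0" --pt "0 19 0" --pt "0 23 0" --pt "0 26 0" --pt "0 28 0" --roll '[0,0,0,0,0,0,0,0]' --claw '[0.3,0.3,0.3,0.3,0.3,0.3,0.3,0.3]'

```text
t: 15.07
eef_pos: [0.4392, 0.0625, 0.1409]
tool_rot: [0.0, 0.997, 0.075, 0.0]
contact_force: [1.0, 3.3, 1.9]
gripper_width: 0.306
grasp_force: 1.7
```

send_rows --pt "0 0.5 0" --pt "0 1 0" --pt "0 2 0" --pt "0 3 0" --pt "0 4 0" --pt "0 5 0" --pt "0 5 0" --pt "0 5 0" --roll '[0,0,0,0,0,0,0,0]' --claw '[0.3,0.3,0.3,0.3,0.3,0.3,0.3,0.3]'

```text
t: 15.73
eef_pos: [0.4392, 0.0579, 0.1407]
tool_rot: [0.0, 0.997, 0.075, -0.0]
contact_force: [1.1, 3.1, -0.7]
gripper_width: 0.298
grasp_force: 1.1
```

```bash
cat > st.py <<'E'
from h import *
rel([*S(83.4,122),.14])
o=bot.get_obs();d=np.array(o["eef_pos"][:2])-O;x=[np.cos(TH),np.sin(TH)];y=[-np.sin(TH),np.cos(TH)]
print("local",d@x*1000,d@y*1000,"F local",np.array(o["contact_force"][:2])@x,np.array(o["contact_force"][:2])@y,o["contact_force"][2])
E
python3 st.py
```

```text
at [0.4392 0.0579 0.1407] ang 0.150 -> slide [-0.2  1.8  0.7] roll 0.0 f [ 1.1  3.1 -0.7] t 15.7333 q6 -1.79 w 0.30
local 85.24056018827996 121.8080817537573 F local 2.8818779577935363 -1.5288328842895034 -0.6530436106293549
```

send_rows --pt "0 0.5 0" --pt "0 1 0" --pt "0 1.5 0" --pt "0 2 0" --pt "0 2.5 0" --pt "0 3 0" --pt "0 3.5 0" --pt "0 4 0" --roll '[0,0,0,0,0,0,0,0]' --claw '[0.3,0.3,0.3,0.3,0.3,0.3,0.3,0.3]'

```text
t: 16.4
eef_pos: [0.4397, 0.0541, 0.1406]
tool_rot: [0.0, 0.997, 0.075, -0.0]
contact_force: [0.4, 2.7, -2.4]
gripper_width: 0.301
grasp_force: 1.7
```

send_rows --pt "0 0.3 0" --pt "0 0.6 0" --pt "0 0.9 0" --pt "0 1.2 0" --pt "0 1.5 0" --pt "0 1.8 0" --pt "0 2 0" --pt "0 2 0" --roll '[0,0,0,0,0,0,0,0]' --claw '[0.3,0.3,0.3,0.3,0.3,0.3,0.3,0.3]'

```text
t: 17.07
eef_pos: [0.4401, 0.0521, 0.1407]
tool_rot: [0.0, 0.997, 0.075, -0.0]
contact_force: [-0.5, 2.1, -2.7]
gripper_width: 0.3
grasp_force: 1.6
```

send_rows --pt "0 0.4 0" --pt "0 0.8 0" --pt "0 1.2 0" --pt "0 1.6 0" --pt "0 2 0" --pt "0 2.4 0" --pt "0 2.7 0" --pt "0 3 0" --roll '[0,0,0,0,0,0,0,0]' --claw '[0.3,0.3,0.3,0.3,0.3,0.3,0.3,0.3]'

```text
t: 17.73
eef_pos: [0.4408, 0.0492, 0.1408]
tool_rot: [0.0, 0.997, 0.075, 0.0]
contact_force: [-1.4, 2.4, -2.4]
gripper_width: 0.299
grasp_force: 1.7
```

```bash
python3 st.py; python3 - <<'E'
from h import *
im=bot.read_camera("side")[:,:,::-1];cv2.imwrite("pics/side6.png",im);cv2.imwrite("pics/c6.png",cv2.resize(im[140:290,230:380],None,fx=4,fy=4,interpolation=cv2.INTER_CUBIC))
E
```

```text
at [0.4408 0.0492 0.1408] ang 0.151 -> slide [-0.5 -7.   0.8] roll 0.0 f [-1.4  2.4 -2.4] t 17.7333 q6 -1.76 w 0.30
local 76.44221433523899 121.42721841671506 F local 2.609981777366882 1.0295495521752676 -2.380097077313731
```

View pics/c6.png

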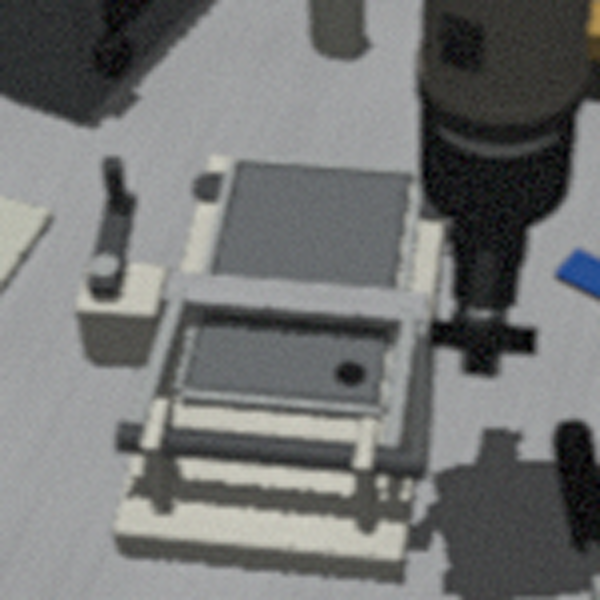

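The rail (crop (300,295)) is nearly down on the shell, with a small gap/shadow under it; the handle is pushed by the finger at (485,335). That was my tenth view, so from here on I go by force and numbers.

send_rows --pt "0 0.4 0" --pt "0 0.8 0" --pt "0 1.2 0" --pt "0 1.6 0" --pt "0 2 0" --pt "0 2 0" --pt "0 2 0" --pt "0 2 0" --roll '[0,0,0,0,0,0,0,0]' --claw '[0.3,0.3,0.3,0.3,0.3,0.3,0.3,0.3]'

```text
t: 18.45
eef_pos: [0.4413, 0.0472, 0.1409]
tool_rot: [0.0, 0.997, 0.075, 0.0]
contact_force: [-0.4, 2.6, -2.2]
gripper_width: 0.299
grasp_force: 1.5
```

send_rows --pt "0 0.4 0" --pt "0 0.8 0" --pt "0 1.2 0" --pt "0 1.6 0" --pt "0 2 0" --pt "0 2 0" --pt "0 2 0" --pt "0 2 0" --roll '[0,0,0,0,0,0,0,0]' --claw '[0.3,0.3,0.3,0.3,0.3,0.3,0.3,0.3]'

```text
t: 19.12
eef_pos: [0.4415, 0.0459, 0.1408]
tool_rot: [-0.0, 0.997, 0.076, 0.0]
contact_force: [-0.4, 4.8, -2.5]
gripper_width: 0.3
grasp_force: 2.8
```

send_rows --pt "0 0.4 0" --pt "0 0.8 0" --pt "0 1.2 0" --pt "0 1.5 0" --pt "0 1.5 0" --pt "0 1.5 0" --pt "0 1.5 0" --pt "0 1.5 0" --roll '[0,0,0,0,0,0,0,0]' --claw '[0.3,0.3,0.3,0.3,0.3,0.3,0.3,0.3]'

```text
t: 19.78
eef_pos: [0.4415, 0.0458, 0.1408]
tool_rot: [-0.001, 0.997, 0.076, 0.0]
contact_force: [-1.9, 9.5, -3.7]
gripper_width: 0.302
grasp_force: 5.0
```

send_rows --pt "0 0.4 0" --pt "0 0.8 0" --pt "0 1.2 0" --pt "0 1.5 0" --pt "0 1.5 0" --pt "0 1.5 0" --pt "0 1.5 0" --pt "0 1.5 0" --roll '[0,0,0,0,0,0,0,0]' --claw '[0.3,0.3,0.3,0.3,0.3,0.3,0.3,0.3]'

```text
t: 20.45
eef_pos: [0.4416, 0.0457, 0.1408]
tool_rot: [-0.002, 0.997, 0.077, 0.0]
contact_force: [-2.4, 13.9, -3.9]
gripper_width: 0.306
grasp_force: 7.1
```

Hard contact: position holds while force rises. I press a little more, to about 25 N.

send_rows --pt "0 0.5 0" --pt "0 1 0" --pt "0 1.5 0" --pt "0 2 0" --pt "0 2.5 0" --pt "0 2.5 0" --pt "0 2.5 0" --pt "0 2.5 0" --roll '[0,0,0,0,0,0,0,0]' --claw '[0.3,0.3,0.3,0.3,0.3,0.3,0.3,0.3]'

```text
t: 21.12
eef_pos: [0.4416, 0.0456, 0.1408]
tool_rot: [-0.003, 0.997, 0.078, 0.0]
contact_force: [-3.8, 20.6, -3.5]
gripper_width: 0.297
grasp_force: 10.7
```

send_rows --pt "0 0.5 0" --pt "0 1 0" --pt "0 1.5 0" --pt "0 1.5 0" --pt "0 1.5 0" --pt "0 1.5 0" --pt "0 1.5 0" --pt "0 1.5 0" --roll '[0,0,0,0,0,0,0,0]' --claw '[0.3,0.3,0.3,0.3,0.3,0.3,0.3,0.3]'

```text
t: 21.78
eef_pos: [0.4416, 0.0455, 0.1408]
tool_rot: [-0.004, 0.997, 0.078, -0.0]
contact_force: [-4.3, 25.6, -3.9]
gripper_width: 0.3
grasp_force: 12.9
```

send_rows --pt "0 -2 0" --pt "0 -5 0" --pt "0 -8 0" --pt "0 -11 0" --pt "0 -12 0" --pt "0 -12 0" --pt "0 -12 0" --pt "0 -12 0" --roll '[0,0,0,0,0,0,0,0]' --claw '[0.3,0.3,0.3,0.3,0.35,0.4,0.5,0.5]'

```text
t: 22.45
eef_pos: [0.4408, 0.0497, 0.1409]
tool_rot: [0.0, 0.997, 0.075, 0.0]
contact_force: [0.3, 0.2, 0.3]
gripper_width: 0.501
grasp_force: 0.0
```

send_rows --pt "0 0 -5" --pt "0 0 -15" --pt "0 0 -30" --pt "0 0 -45" --pt "0 0 -60" --pt "0 0 -75" --pt "0 0 -85" --pt "0 0 -90" --roll '[0,0,0,0,0,0,0,0]' --claw '[0.5,0.5,0.5,0.5,0.5,0.5,0.5,0.5]'

```text
t: 23.12
eef_pos: [0.4415, 0.0504, 0.2329]
tool_rot: [-0.0, 0.997, 0.075, 0.002]
contact_force: [0.4, -0.0, -0.8]
gripper_width: 0.498
grasp_force: 0.0
```

```bash
python3 st.py; python3 - <<'E'
from h import *
im=bot.read_camera("top")[:,:,::-1];cv2.imwrite("pics/top7.png",im)
im=bot.read_camera("side")[:,:,::-1];cv2.imwrite("pics/side7.png",im)
# dark blobs near the turnbutton in both pictures
for n,(x0,x1,y0,y1) in(("top",(312,334,146,168)),("side",(245,275,172,215))):
    a=cv2.imread(f"pics/{n}7.png",0)
    print(n,x0,y0);print("\n".join(" ".join("%3d"%v for v in r) for r in a[y0:y1:1,x0:x1:1][:26]))
E
```

```text
at [0.4415 0.0504 0.2329] ang 0.150 -> slide [-1.6 -5.9 92.9] roll 0.0 f [ 0.4 -0.  -0.8] t 23.1167 q6 -1.71 w 0.50
local 77.50457912063735 120.61587789986126 F local -0.06863214067961058 -0.40952377840647414 -0.8420012789380896
top 312 146
159 159 159 159 159 159 160 160 160 161 161 160 161 160 159 159 159 159 160 160 161 160
159 158 159 158 158 161 159 161 160 161 160 160 160 160 158 154 151 153 157 160 160 161
160 159 159 160 158 158 159 160 159 159 160 160 160 158 153 138 127 132 145 155 159 161
159 159 159 159 160 160 160 161 159 161 160 160 159 156 142 118 103 105 120 142 156 161
159 160 160 159 160 161 160 160 161 160 161 161 160 153 129 101  94  92  94 121 148 157
160 160 161 161 160 161 160 161 161 161 160 158 154 143 116  83  81  80  76  98 132 153
161 161 161 161 161 161 161 159 158 157 152 145 135 120  88  59  51  53  62  84 115 145
159 160 159 158 160 159 157 151 148 143 131 114 104  94  69  43  28  38  60  83 110 142
158 158 155 153 153 148 143 131 120 112 102  95  90  85  68  41  32  41  68  89 106 137
158 155 146 140 132 123 113 102  95  91  90  91  91  87  73  48  38
[... 3509 characters left out ...]
 160 157 156 161 156 137  90  60  46  27  33  28  49  94 137 157 159 157 159 163 157 157 158 154 157
160 158 157 153 156 155 157 157 159 151 128  87  73  57  52  52  39  65 110 147 160 160 156 158 157 156 157 153 159 161
159 155 157 158 156 157 157 158 158 155 122  83  75  77  69  74  67  74 119 153 159 160 158 158 154 158 156 159 157 158
155 158 157 156 155 158 156 157 153 141 110  74  71  75  70  77  70  77 127 155 162 158 161 157 161 157 159 156 160 156
156 155 157 159 161 161 156 158 155 134  99  77  72  74  75  73  69  81 126 156 160 158 161 155 158 153 155 161 155 153
159 157 160 158 155 155 156 155 156 132  94  71  74  73  75  74  71  92 136 153 157 159 160 156 157 157 155 159 155 150
```

```bash
python3 - <<'E'
from h import *
a,b=ray("top",(328.5,150),.108),ray("side",(258,180.4),.108);print(a,b,tri((328.5,150),(258,180.4)))
p=(a[:2]+b[:2])/2
loc=lambda p:np.array([[np.cos(TH),np.sin(TH)],[-np.sin(TH),np.cos(TH)]])@(p-O)*1000
print("peg",p,loc(p),"pivot",S(-20,-120),"dist",np.linalg.norm(p-S(-20,-120)))
l=loc(p)-[-20,-120];print("tb",np.arctan2(-l[0],l[1]))
# closing line tangential: tool y along tangent
for k in(0,np.pi):rel([*p,.2],np.arctan2(*( (p-S(-20,-120))[::-1]))+k)
E
```

```text
[ 0.70910868 -0.06413195  0.108     ] [ 0.70659187 -0.06094004  0.108     ] [ 0.70931132 -0.06453778  0.10428159]
peg [ 0.70785028 -0.062536  ] [ -72.50261206 -126.74687962] pivot [ 0.69362857 -0.01154788] dist 0.052934342895525247
tb 1.6986014859387053
at [0.4412 0.0503 0.2318] ang 0.150 -> slide [246.7 151.5  32.3] roll 83.0 f [1.  0.5 0.9] t 23.2167 q6 -1.71 w 0.50
at [0.4412 0.0503 0.2318] ang 0.150 -> slide [246.7 151.5  32.3] roll -97.0 f [1.  0.5 0.9] t 23.2167 q6 -1.71 w 0.50
```

send_rows --pt "8 5 0" --pt "22 14 0" --pt "40 25 0" --pt "60 37 0" --pt "80 49 0" --pt "100 61 0" --pt "120 74 0" --pt "140 86 0" --roll '[-4,-10,-17,-24,-31,-38,-45,-52]' --claw '[0.6,0.6,0.6,0.6,0.6,0.6,0.6,0.6]'

```text
t: 23.88
eef_pos: [0.5924, -0.0145, 0.2295]
tool_rot: [-0.001, 0.862, 0.507, -0.001]
contact_force: [0.1, 0.1, -0.3]
gripper_width: 0.599
grasp_force: 0.0
```

```bash
python3 - <<'E'
from h import *
rel([.708,-.0635,.19],-1.298+np.pi)
E
```

```text
at [ 0.5924 -0.0145  0.2295] ang 1.064 -> slide [ 13.3 124.9  39.2] roll -44.7 f [ 0.1  0.1 -0.3] t 23.8833 q6 -0.70 w 0.60
```

send_rows --pt "2 19 4" --pt "4 38 10" --pt "6 57 16" --pt "8 76 22" --pt "10 94 28" --pt "12 112 34" --pt "13 122 38" --pt "13 125 39" --roll '[-7,-14,-21,-28,-35,-42,-45,-45]' --claw '[0.6,0.6,0.6,0.6,0.6,0.6,0.6,0.6]'

```text
t: 24.55
eef_pos: [0.7074, -0.0651, 0.1888]
tool_rot: [-0.001, 0.604, 0.797, -0.001]
contact_force: [-0.6, 0.2, -0.4]
gripper_width: 0.596
grasp_force: 0.0
```

send_rows --pt "0 0 0" --pt "0 0 0" --pt "0 0 0" --pt "0 0 0" --pt "0 0 0" --pt "0 0 0" --pt "0 0 0" --pt "0 0 0" --roll '[0,0,0,0,0,0,0,0]' --claw '[0.6,0.6,0.6,0.6,0.6,0.6,0.6,0.6]'

```text
t: 25.22
eef_pos: [0.7072, -0.0637, 0.192]
tool_rot: [0.0, 0.604, 0.797, 0.0]
contact_force: [-0.4, -0.0, -0.2]
gripper_width: 0.6
grasp_force: 0.0
```

```bash
python3 - <<'E'
from h import *
rel([.708,-.0635,.078],-1.298+np.pi)
E
```

```text
at [ 0.7072 -0.0637  0.192 ] ang 1.844 -> slide [  0.    0.8 114. ] roll -0.0 f [-0.4 -0.  -0.2] t 25.2167 q6 0.08 w 0.60
```

send_rows --pt "0 1 12" --pt "0 1 28" --pt "0 1 46" --pt "0 1 64" --pt "0 1 82" --pt "0 1 97" --pt "0 1 108" --pt "0 1 113" --roll '[0,0,0,0,0,0,0,0]' --claw '[0.6,0.6,0.6,0.6,0.6,0.6,0.6,0.6]'

```text
t: 25.88
eef_pos: [0.7071, -0.0635, 0.0763]
tool_rot: [-0.001, 0.604, 0.797, -0.001]
contact_force: [-0.8, 0.4, -0.1]
gripper_width: 0.599
grasp_force: 0.0
```

send_rows --pt "0 0 0" --pt "0 0 0" --pt "0 0 0" --pt "0 0 0" --pt "0 0 0" --pt "0 0 0" --pt "0 0 0" --pt "0 0 0" --roll '[0,0,0,0,0,0,0,0]' --claw '[0.5,0.42,0.35,0.3,0.28,0.28,0.28,0.28]'

```text
t: 26.55
eef_pos: [0.7083, -0.0635, 0.079]
tool_rot: [0.0, 0.604, 0.797, 0.0]
contact_force: [0.3, -0.3, 0.6]
gripper_width: 0.278
grasp_force: 0.0
```

```bash
cat > arc.py <<'E'
from h import *
import sys
# TCP offsets (tool axes now) for turnbutton angles from a0 to a1, tool rolling along
o=bot.get_obs();rel([.708,-.0635,.079])
P=S(-20,-120);pos=lambda t:P+.055*np.array([np.cos(TH+np.pi/2+t),np.sin(TH+np.pi/2+t)])
from scipy.spatial.transform import Rotation as Ro
w=o["tool_rot"];R=Ro.from_quat([*w[1:],w[0]]).as_matrix();x0=np.arctan2(R[1,0],R[0,0])
for t in np.linspace(float(sys.argv[1]),float(sys.argv[2]),8):
    d=R.T@np.array([*(pos(t)-o["eef_pos"][:2]),0])*1000
    a=TH+np.pi/2+t+np.pi;print("t %.2f"%t,d.round(1),"roll %.1f"%-np.degrees((a-x0+np.pi)%(2*np.pi)-np.pi))
E
python3 arc.py 1.60 0.9
```

```text
at [ 0.7083 -0.0635  0.079 ] ang 1.844 -> slide [ 0.1 -0.3  0. ] roll 0.0 f [ 0.3 -0.3  0.6] t 26.55 q6 0.03 w 0.28
t 1.60 [-0.7 -5.6 -0. ] roll 5.7
t 1.50 [  0.1 -11.   -0. ] roll 11.4
t 1.40 [  1.4 -16.4  -0. ] roll 17.2
t 1.30 [  3.3 -21.5  -0. ] roll 22.9
t 1.20 [  5.7 -26.5  -0. ] roll 28.6
t 1.10 [  8.6 -31.2  -0. ] roll 34.3
t 1.00 [ 11.9 -35.6  -0. ] roll 40.1
t 0.90 [ 15.7 -39.6  -0. ] roll 45.8
```

send_rows --pt "0 -6 0" --pt "0 -11 0" --pt "1 -16 0" --pt "3 -22 0" --pt "6 -27 0" --pt "9 -31 0" --pt "12 -36 0" --pt "16 -40 0" --roll '[6,11,17,23,29,34,40,46]' --claw '[0.28,0.28,0.28,0.28,0.28,0.28,0.28,0.28]'

```text
t: 27.22
eef_pos: [0.6659, -0.059, 0.0792]
tool_rot: [0.0, 0.869, 0.495, 0.001]
contact_force: [0.5, -0.0, -0.9]
gripper_width: 0.281
grasp_force: 0.7
```

```bash
python3 arc.py 0.8 0.1
```

```text
at [ 0.6659 -0.059   0.0792] ang 1.035 -> slide [17.6 38.5  0.3] roll 0.0 f [ 0.5 -0.  -0.9] t 27.2167 q6 -0.68 w 0.28
t 0.80 [ 0.2 -5.3 -0. ] roll 5.2
t 0.70 [  1.  -10.8  -0. ] roll 10.9
t 0.60 [  2.3 -16.1  -0. ] roll 16.7
t 0.50 [  4.1 -21.3  -0. ] roll 22.4
t 0.40 [  6.5 -26.3  -0. ] roll 28.1
t 0.30 [  9.3 -31.   -0. ] roll 33.9
t 0.20 [ 12.6 -35.4  -0. ] roll 39.6
t 0.10 [ 16.3 -39.5  -0. ] roll 45.3
```

send_rows --pt "0 -5 0" --pt "1 -11 0" --pt "2 -16 0" --pt "4 -21 0" --pt "6 -26 0" --pt "9 -31 0" --pt "12 -35 0" --pt "14 -38 0" --roll '[5,11,17,22,28,34,40,43]' --claw '[0.28,0.28,0.28,0.28,0.28,0.28,0.28,0.28]'

```text
t: 27.88
eef_pos: [0.6401, -0.0273, 0.0792]
tool_rot: [0.0, 0.99, 0.142, 0.001]
contact_force: [1.9, -0.8, 0.5]
gripper_width: 0.283
grasp_force: 0.6
```

```bash
python3 arc.py 0.1 -0.25; python3 st.py
```

```text
at [ 0.6401 -0.0273  0.0792] ang 0.285 -> slide [55.  53.9  0.3] roll 0.0 f [ 1.9 -0.8  0.5] t 27.8833 q6 -1.36 w 0.28
t 0.10 [ 0.8 -2.3 -0. ] roll 2.4
t 0.05 [ 1. -5. -0.] roll 5.2
t 0.00 [ 1.3 -7.7 -0. ] roll 8.1
t -0.05 [  1.8 -10.5  -0. ] roll 11.0
t -0.10 [  2.4 -13.1  -0. ] roll 13.8
t -0.15 [  3.1 -15.8  -0. ] roll 16.7
t -0.20 [  4.  -18.4  -0. ] roll 19.5
t -0.25 [  5. -21.  -0.] roll 22.4
at [ 0.6401 -0.0273  0.0792] ang 0.285 -> slide [-169.2 -136.4  -61.1] roll 0.0 f [ 1.9 -0.8  0.5] t 27.8833 q6 -1.36 w 0.28
local -27.857070389194888 -64.7570069421572 F local -1.1163578049289655 -1.788170191576659 0.455306838956826
```

Now I go slowly towards the stop, watching the force.

send_rows --pt "0 -2 0" --pt "1 -4 0" --pt "1 -6 0" --pt "1 -8 0" --pt "1 -9 0" --pt "2 -10 0" --pt "2 -11 0" --pt "2 -12 0" --roll '[2,4,6,8,8,8,8,8]' --claw '[0.28,0.28,0.28,0.28,0.28,0.28,0.28,0.28]'

```text
t: 28.55
eef_pos: [0.6381, -0.0157, 0.0788]
tool_rot: [0.0, 0.997, 0.075, -0.0]
contact_force: [-0.0, -1.4, 0.2]
gripper_width: 0.28
grasp_force: 0.7
```

```bash
python3 st.py
```

```text
at [ 0.6381 -0.0157  0.0788] ang 0.151 -> slide [-185.8 -100.8  -61.2] roll 0.0 f [-0.  -1.4  0.2] t 28.55 q6 -1.49 w 0.28
local -16.14481899871388 -64.43355705222487 F local -1.3743792915630677 0.20409492076046418 0.23076444631249737
```

send_rows --pt "0 -0.5 0" --pt "0 -1 0" --pt "0 -1.5 0" --pt "0 -2 0" --pt "0 -2.5 0" --pt "0 -3 0" --pt "0 -3.5 0" --pt "0 -4 0" --roll '[0,0,0,0,0,0,0,0]' --claw '[0.28,0.28,0.28,0.28,0.28,0.28,0.28,0.28]'

```text
t: 29.22
eef_pos: [0.6378, -0.0139, 0.0788]
tool_rot: [0.001, 0.997, 0.074, 0.0]
contact_force: [0.5, -8.5, -1.5]
gripper_width: 0.276
grasp_force: 3.9
```

send_rows --pt "0 -0.5 0" --pt "0 -1 0" --pt "0 -1.5 0" --pt "0 -2 0" --pt "0 -2.5 0" --pt "0 -3 0" --pt "0 -3 0" --pt "0 -3 0" --roll '[0,0,0,0,0,0,0,0]' --claw '[0.28,0.28,0.28,0.28,0.28,0.28,0.28,0.28]'

```text
t: 29.88
eef_pos: [0.6378, -0.0137, 0.0788]
tool_rot: [0.003, 0.997, 0.073, 0.0]
contact_force: [1.8, -12.2, -2.3]
gripper_width: 0.279
grasp_force: 6.0
```

```bash
python3 st.py
```

```text
at [ 0.6378 -0.0137  0.0788] ang 0.147 -> slide [-186.1  -97.7  -61.8] roll 0.0 f [  1.8 -12.2  -2.3] t 29.8833 q6 -1.51 w 0.28
local -14.132194989065344 -64.39603949471456 F local -12.374351914412724 -0.025160743450514556 -2.3342285336583104
```

The stop is felt and the peg is at about local x −19, so the bar is fully across. I back off, rise and check.

send_rows --pt "0 2 0" --pt "0 5 0" --pt "0 8 0" --pt "0 9 0" --pt "0 9 0" --pt "0 9 0" --pt "0 9 0" --pt "0 9 0" --roll '[0,0,0,0,0,0,0,0]' --claw '[0.28,0.28,0.28,0.3,0.35,0.42,0.5,0.5]'

```text
t: 30.55
eef_pos: [0.6385, -0.0169, 0.0789]
tool_rot: [-0.0, 0.997, 0.076, 0.0]
contact_force: [0.5, 0.9, 0.1]
gripper_width: 0.498
grasp_force: 0.0
```

send_rows --pt "0 0 -5" --pt "0 0 -20" --pt "0 0 -45" --pt "0 0 -75" --pt "0 0 -105" --pt "0 0 -135" --pt "0 0 -155" --pt "0 0 -165" --roll '[0,0,0,0,0,0,0,0]' --claw '[0.5,0.5,0.5,0.5,0.5,0.5,0.5,0.5]'

```text
t: 31.22
eef_pos: [0.6399, -0.0174, 0.2478]
tool_rot: [0.0, 0.997, 0.075, 0.003]
contact_force: [1.1, 1.1, 0.5]
gripper_width: 0.5
grasp_force: 0.0
```

send_rows --pt "0 25 0" --pt "0 60 0" --pt "0 95 0" --pt "0 130 0" --pt "0 165 0" --pt "0 200 0" --pt "0 225 0" --pt "0 235 0" --roll '[0,0,0,0,0,0,0,0]' --claw '[0.5,0.5,0.5,0.5,0.5,0.5,0.5,0.5]'

```text
t: 31.88
eef_pos: [0.6724, -0.2556, 0.2427]
tool_rot: [0.001, 0.997, 0.072, -0.001]
contact_force: [-0.8, -0.0, 0.0]
gripper_width: 0.5
grasp_force: 0.0
```

```bash
python3 - <<'E'
from h import *
for n in("top","side"):cv2.imwrite(f"pics/{n}9.png",bot.read_camera(n)[:,:,::-1])
def dark(n,z,t):
    p=proj(n,[*S(-20-55*np.sin(t),-120+55*np.cos(t)),z]);return p
a={n:cv2.imread(f"pics/{n}9.png",0) for n in("top","side")}
for t in(0,.15,.3,1.7):
    r=[]
    for n in a:
        p=dark(n,.085,t);x,y=p.round().astype(int);r.append((n,p.round(1).tolist(),int(a[n][y-2:y+3,x-2:x+3].min())))
    print(t,r)
# peg: darkest blob near predicted
for n in a:
    x,y=dark(n,.088,0).round().astype(int);w=a[n][y-14:y+15,x-14:x+15];ys,xs=np.nonzero(w<55);print(n,"dark mean",xs.mean()+x-14,ys.mean()+y-14,len(xs),"pred",proj(n,[*S(-20,-65),.095]))
# crank handle from side: dark pixels, and bystander change between first and last top picture
x,y=proj("side",[*S(80,122),.156]).round().astype(int);w=a["side"][y-10:y+10,x-22:x+25];ys,xs=np.nonzero(w<50);print("handle",xs.mean()+x-22,ys.mean()+y-10,"pred(0)",proj("side",[*S(83.4,121),.156]))
d=cv2.absdiff(cv2.imread("pics/side0.png",0),a["side"]);d=(cv2.GaussianBlur(d,(5,5),0)>30).astype(np.uint8)
for s in cv2.connectedComponentsWithStats(d)[2][1:]:
    if s[4]>25:print(s.tolist())
o=bot.get_obs();print(o["t"],o["contact_force"])
E
```

```text
0 [('top', [317.5, 174.5], 35), ('side', [278.0, 203.7], 21)]
0.15 [('top', [319.9, 173.7], 37), ('side', [278.5, 201.2], 25)]
0.3 [('top', [322.1, 172.5], 112), ('side', [278.4, 198.8], 29)]
1.7 [('top', [328.5, 152.5], 164), ('side', [258.8, 185.8], 151)]
top dark mean 317.2857142857143 175.0 7 pred [317.44385486 173.68543645]
side dark mean 275.30864197530866 208.60493827160494 81 pred [277.70281778 200.85224817]
handle 350.1007751937984 223.05426356589146 pred(0) [350.22934856 224.65531598]
[265, 0, 42, 101, 2567]
[444, 0, 35, 58, 1324]
[562, 0, 47, 70, 2087]
[616, 0, 24, 48, 873]
[615, 67, 25, 112, 1397]
[589, 80, 16, 20, 105]
[287, 95, 318, 190, 14776]
[621, 113, 9, 43, 154]
[353, 138, 42, 13, 437]
[250, 179, 33, 61, 734]
[284, 190, 48, 16, 456]
[610, 194, 20, 9, 76]
[595, 202, 35, 17, 150]
[561, 206, 26, 14, 114]
[277, 210, 55, 24, 680]
[589, 210, 6, 26, 94]
[595, 210, 30, 30, 556]
[334, 217, 31, 11, 240]
[333, 234, 31, 10, 249]
[602, 247, 34, 28, 228]
[335, 264, 29, 8, 170]
[334, 276, 29, 12, 191]
[580, 306, 15, 10, 84]
[537, 316, 18, 12, 129]
[558, 319, 23, 11, 143]
31.9833 [0.87952431 0.58230645 0.22998068]
```

```bash
python3 -c "
from station import bot
print(bot.hand_in())"
```

```text
the job is handed in; nothing more can be done
None
```

I moved the brass block onto the rubber mat right way up, lowered the clamp rail until it pressed on the shell (about 25 N at the crank handle), and turned the turnbutton to its stop across the rail. I handed the job in at about 32 s; the hand-in returned no verdict.

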